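Pin the brace jig, then wedge up the foot plate and hold it

TASK

Lock the leg-brace jig's slide by putting the steel lock pin down through its eyelet, fully home until the collar sits on the slide. Then take the wooden wedge by its handle, set it flat on the jig's base plate and push it, between the two rest posts, under the toe end of the hinged foot plate until that end just lifts off the posts, about 4 mm clear and never more than a centimetre. Finish while still gripping the wedge there, with the foot plate carried by the wedge alone and untouched by the robot; leave everything else on the bench where it is.

Things in the scene. Friction and masses are not known exactly. Their poses are not given: they have to be found in the camera images.
- jig: leg-brace jig, fixed: aluminium base plate, x -175 to 210, y -60 to 60 mm, top 18 mm above the bench. Origin at bench level; +x from heel (pin) end to toe (wedge) end, z up. A 16 mm hole goes through it at x -130, y 0, under the eyelet. Plate is clear at x 100 to 210. Two rest posts, 18 mm high, at x 81 to 95, |y| 33 to 47; carriage rails, 12 mm high, at |y| 32 to 40, x -175 to -25
- eyelet (a point): centre of the round 16 mm chamfered eyelet in the steel carriage, on the carriage's top face, 33 mm above the bench; axes as the jig. The carriage is a flat slide 105 x 62 x 15 mm lying on the jig plate. Pin fully in: its collar rests on this face
- carriage (a joint): slide of the carriage towards the heel (jig -x), m. 0 (start): at its stop, eyelet exactly over the plate's hole. Unless the pin locks it (a few mm of play), a push of 1 to 2 N slides it away, up to 0.05
- footplate (a joint): tilt of the hinged steel foot plate, rad: 0 = resting on the posts, grows as the toe end rises. Hinge 160 mm behind the toe edge: toe lift = 160 mm x value (4 mm = 0.025). Plate 100 mm wide, 6 mm thick, with a white plastic heel cup with two steel struts (top 92 mm above the bench, ends 63 mm behind the toe edge); 0.5 to 1 kg, falls back by its weight
- toe (a point): middle of the lower toe edge of the foot plate: jig x 100, y 0, and 36 mm above the bench at rest (18 mm gap to the jig plate); it rises with the plate. Axes as the jig at rest
- pin_grip (a point): steel lock pin, 110 g, z up along it: grasp point on its 20 mm thick grip cylinder, 60 mm above the shank's end, 30 above the collar's underside, 16 below the top. From below: shank 12 mm thick, 30 long, end tapered; collar 26 mm across, 6 thick; grip 40 long. Starts upright, loose in a fixed dark wooden stand 60 x 60 x 36 mm, collar on the stand's top
- pin_tip (a point): end of the pin's shank, on its axis; 6 mm above the bench at the start, about 3 mm above the bench when the pin is fully in the jig
- wedge_grip (a point): wooden wedge, 110 to 180 g: centre of its upright handle, 58 mm above the flat underside. -x towards the thin end, y across, z up. Handle 20 mm wide (y), 34 long (x), from 28 to 78 mm above the underside. Wedge 130 mm long, 34 wide; thin end 113 mm ahead of this point (-x), back face 17 behind. Starts flat on the bench, thin end roughly to the robot
- wedge_tip (a point): bottom middle of the wedge's thin end. The top is 4.5 mm above the underside here and rises 1 mm per 4 mm for 95 mm, up to the handle. Slid along the jig plate, it first touches the toe edge when this end is 54 mm past the edge; each further 4 mm lift the toe 1 mm (4 mm lift at 70 mm). Pushing takes 2 to 8 N
- wrench: bystander: steel open-ended wrench, 160 mm long, flat on the bench close to the robot's side of the jig
- rivet_jar: bystander: white jar with steel lid, 56 mm across, 70 mm tall, on the bench beyond the jig; origin under its centre
- shim_block: bystander: plain flat wooden block 90 x 40 x 28 mm, no slope and no handle (not the wedge); origin under its centre
- collar: bystander: white plastic ring 72 mm across, 30 mm high, on the bench behind the pin stand; origin under its centre
- screwdriver: bystander: screwdriver, 200 mm long, lying beyond the jig
- glue_can: bystander: bare metal can 66 mm across, 100 mm tall, far right; origin under its centre
There are look-alikes about, which are no part of the job. What is shaped like the part that bears wedge_grip but green or yellow is not meant.

How it is judged (in metres and radians):
On the way, in this order (a step that is already met when the one before it is completed fails the run):
1. the pin is home through the eyelet and in the base plate, foot plate still resting on its posts (z of pin_tip in the frame of jig below 0.01 m and horizontal distance between pin_tip and eyelet below 0.006 m and angle between pin_tip's own z axis and vertical below 0.2 rad and value of joint carriage below 0.01 m and value of joint footplate below 0.004 rad), for 0.2 s.
2. the wedge, held by the gripper and flat on the base plate, carries the toe end just off the posts, with the pin still in (z of pin_tip in the frame of jig below 0.01 m and horizontal distance between pin_tip and eyelet below 0.006 m and angle between pin_tip's own z axis and vertical below 0.2 rad and value of joint carriage below 0.01 m and value of joint footplate between 0.00625 and 0.05 rad and x of wedge_tip in the frame of jig below 0.085 m and z of wedge_tip in the frame of jig below 0.023 m and angle between wedge_grip's own z axis and vertical below 0.12 rad and contact force between wedge and footplate above 0.4 N and contact force between the fingers and wedge above 2 N and contact force between each of the arm, the fingers and footplate below 0.3 N), for 0.3 s.
At the end, for the whole second after the job is handed in: Pin end 8+ mm into the base plate, within 6 mm of the eyelet axis, slide within 10 mm of its stop. Toe lifted 1 to 8 mm (0.00625 to 0.05 rad), borne by the wedge, untouched by the robot. Wedge gripped (over 2 N), 15+ mm under the toe, flat within 0.12 rad and 5 mm of the plate; all still (all of step 2 and linear speed of wedge below 0.01 m/s and linear speed of pin below 0.02 m/s and velocity of joint footplate between -0.05 and 0.05 rad/s); the arm keeps its last pose, push and grip.
It fails at once if the toe end is lifted more than about 12 mm (value of joint footplate above 0.075 rad).
It fails at once if another thing on the bench is moved more than 30 mm (distance of any of wrench, rivet_jar, shim_block, collar, screwdriver, glue_can from where it was at the start of the episode above 0.03 m).
It also fails if it takes over 54 s, if anything falls off the work surface, if the arm or the gripper's body presses on something with over 40 N, if the wrist force passes 120 N, or if a joint passes its speed limit or range.

ROBOT

A 7-joint arm with a two-finger parallel gripper is mounted at the origin on the work surface. World frame = base frame: x ahead of the robot, y to its left, z up, the work surface at z = 0. Lengths are in mm, angles in rad, forces in N, time in s.
With the tool pointing down it reaches from about 400 to 900 mm from the base axis. Payload 5.6 kg.
Tool frame: the origin (TCP) lies midway between the tips of the shut fingers; the grasp point (between the pads) lies 19 mm behind it; z points along the fingers, y is the line along which they close (so a half turn about z gives the same grasp; the last joint's range is limited). The gripper opens to 92 mm and grips with 3 to 60 N. Pads are 20 mm wide; open, the fingers measure 128 mm over their backs; the gripper's body (75 mm by 189 mm) begins 69 mm behind the grasp point.
Start: joints at [-1.148, 0.468, -0.012, 1.603, 0.006, 1.071, -0.056], TCP at [291.979, 580.738, 214.592] pointing down, gripper open.
Joint ranges: [-2.53, 2.53], [-0.31, 2.02], [-1.57, 1.55], [0.28, 2.44], [-1.29, 4.43], [0.15, 1.84], [-2.92, 2.92]. Speed limits (rad/s): [2.57, 2.57, 3.14, 3.14, 3.14, 3.14, 3.14].

INTERFACE

Orientations are given as a rotation vector (axis times angle).
In Python, from cell import robot, grip, kin, viewer gives the robot as it stands. Calls block until the motion is done:
- robot.movep(position, orientation): joint-space move of the TCP to a pose.
- robot.servo_line(position, feed=150, rotation=None): straight line of the TCP; rotation=None keeps the orientation; feed is the mean speed in mm/s.
- robot.goto_joints(angles): joint-space move.
- grip(opening, newtons=None): opening from 0.0 (shut) to 1.0 (fully open); newtons is the grip in N (None keeps the last); returns when the fingers have stopped.
- robot.hold(seconds).
- kin.ik(position, orientation): joint angles nearest the present ones, or None.
- robot.observe(): the state.
- viewer.read_camera(name): name is "scene" or "top" or "wrist"; returns the picture (420x560x3 uint8, red, green, blue); there is no depth.
- viewer.camera_info(name): a dict with "camera_matrix" (3x3 intrinsics, pixels), "k1" (the pictures are not rectified: a ray, as slopes to the right and down, at radius r is drawn at 1 + k1 r^2 times it, then the intrinsics apply), "R" (3x3) and "t" (3): a world point X has camera coordinates R X + t. Camera axes: x right, y down, z forward; pixel columns grow to the right and rows downward; lengths in mm; the calibration is good to about 2 mm. A picture is of the moment at which its call begins: read the wrist's pose just before it. camera_info takes no time and is no camera call; for the wrist camera it gives the pose at the moment of the call.
A pose or a line that the arm cannot do raises robot.IKError and nothing moves.
- robot.job_done(): hands the job in; it is judged then, once.
Trained networks look in the newest picture that a camera, given by its name, has taken for a name from the list of things; names that differ only in an ending like _2 or _b are one class to them, and where a whole thing is asked for, a point or a joint stands for the part that bears it (a point fixed in the world has none). Each returns a list of dicts, best first, with "confidence" (0 to 1); they miss things now and then, are a little off and sometimes report something else, mostly with a low value. They report only what shows in the picture. A call takes as long as a camera call. They do not tell look-alikes from the thing itself.
- viewer.silhouettes(name, camera): "mask" (420x560 bool, what is visible of it).
- viewer.pinpoint(name, camera): "at" ([x, y, z] in mm, in the coordinates of the camera as it stood for that picture, good to about 4 mm: a listed point, or the origin of a listed thing).
The state is a dict: "t": time; "joints": joint angles; "joint_velocities": joint speeds; "joint_torque": joint torques, N m; "tcp_pos": TCP position; "tcp_rot": TCP orientation; "contact_force": force on the tool from outside, world axes, zero at the start; "wrist_torque": the same for the moment, N m; "grip_width": opening from 0.0 (shut) to 1.0 (fully open); "grip_force": force on a finger pad.
Only numpy, scipy, OpenCV 4.12 (cv2) and the standard library are available. Lean on these libraries where they do the work, as an engineer would, in place of code of your own. Each camera call takes 0.05 s, during which the arm holds its last target. There are 200 camera calls.

## Working session

There is one attempt and no reset: what is moved stays moved. The work goes in short steps, each a Python script; the robot and the scene stay as the last script left them, time stands still between calls to the robot, and variables do not carry over. Pictures are saved under pics/ and viewed, at most 10 in all, crops included, and the job is handed in when it is done.

```bash
ls; mkdir -p pics
cat > h.py <<'E'
import numpy as np, cv2
from scipy.spatial.transform import Rotation as Rn
from cell import robot, grip, kin, viewer
def cam2w(info,p): return np.array(info["R"]).T@(np.array(p)-np.array(info["t"]))
def proj(info,X):
    c=np.array(info["R"])@np.array(X,float)+np.array(info["t"]); s=c[:2]/c[2]; s=s*(1+info["k1"]*(s@s))
    K=np.array(info["camera_matrix"]); return K[:2,:2]@s+K[:2,2]
def unproj(info,uv,z):
    K=np.array(info["camera_matrix"]); d=np.linalg.solve(K[:2,:2],np.array(uv,float)-K[:2,2]); s=d.copy()
    for _ in range(20): s=d/(1+info["k1"]*(s@s))
    R=np.array(info["R"]); o=-R.T@np.array(info["t"]); r=R.T@np.array([s[0],s[1],1]); return o+r*(z-o[2])/r[2]
def shot(cam,name=None):
    i=viewer.camera_info(cam); im=np.array(viewer.read_camera(cam))
    if name: cv2.imwrite("pics/"+name+".png",im[:,:,::-1])
    return i,im
def pts(cam,i,names):
    for n in names:
        for d in viewer.pinpoint(n,cam):
            w=cam2w(i,d["at"]); print(cam,n,round(d["confidence"],2),w.round(1),proj(i,w).round(0))
def down(yaw): # tool z down, tool y axis along world direction yaw (rad)
    y=np.array([np.cos(yaw),np.sin(yaw),0]); z=np.array([0,0,-1.]); x=np.cross(y,z)
    return Rn.from_matrix(np.c_[x,y,z]).as_rotvec()
E
python3 - <<'E'
from h import *
s=robot.observe(); print(s)
names=["jig","eyelet","toe","pin_grip","pin_tip","wedge_grip","wedge_tip","wrench","rivet_jar","shim_block","collar","screwdriver","glue_can"]
for c in ["top","scene"]:
    i,im=shot(c,c+"0"); print(i["t"],i["k1"]); pts(c,i,names)
E
```

```text
pics
{'t': 0.0, 'joints': array([-1.14801121,  0.46837455, -0.01160972,  1.60361686,  0.0060012 ,
        1.07141021, -0.05627175]), 'joint_velocities': array([-1.63209698e-03,  1.64374362e-03, -6.22499865e-05,  8.09055404e-04,
        7.69165915e-04,  4.91422106e-04,  1.34259271e-03]), 'joint_torque': array([ 1.56460348e-03, -5.20572031e+01, -1.18713453e-02, -2.43739539e+01,
       -5.65798825e-02,  1.74568343e-02,  1.78797809e-04]), 'tcp_pos': array([291.72702818, 580.20093814, 213.64486632]), 'tcp_rot': array([-7.25034620e-01, -3.05648497e+00,  2.74957125e-03]), 'contact_force': array([-0.36318712,  0.23534606,  0.10885298]), 'wrist_torque': array([0.03020597, 0.03885037, 0.00349768]), 'grip_force': 0.0, 'grip_width': 1.0008519848027806}
[  68.27906668  552.2401409  1219.9338248 ] -0.09187253777368753
top jig 0.92 [533.4 -63.2   0.9] [317. 221.]
top jig 0.45 [ 7.204e+02 -2.972e+02 -1.000e-01] [393. 158.]
top eyelet 0.81 [ 521.5 -196.2   33.9] [365. 223.]
top toe 0.7 [537.9  33.1  36.2] [285. 219.]
top pin_grip 0.65 [ 505.4 -337.6   66.1] [417. 227.]
top pin_grip 0.32 [534.4 -65.5 
[... 1627 characters left out ...]
]
scene wedge_grip 0.32 [577.7 509.5   1.8] [441. 225.]
scene wedge_tip 0.96 [269.1 127.7  -1. ] [297. 158.]
scene wedge_tip 0.95 [403.6 355.6  -2.1] [375. 184.]
scene wedge_tip 0.66 [ 4.620e+02  3.736e+02 -2.000e-01] [385. 198.]
scene wedge_tip 0.62 [445.1 419.8   2.9] [399. 192.]
scene wrench 0.5 [ 4.175e+02 -1.005e+02 -2.000e-01] [227. 198.]
scene rivet_jar 0.92 [ 6.515e+02 -1.454e+02 -6.000e-01] [211. 266.]
scene shim_block 0.96 [5.713e+02 5.113e+02 3.000e-01] [441. 223.]
scene shim_block 0.21 [ 720.  -305.4    2.7] [149. 294.]
scene collar 0.93 [ 606.6 -386.4    4.4] [122. 259.]
scene screwdriver 0.91 [731.2 217.2   2.7] [350. 281.]
scene glue_can 0.93 [ 725.  -304.8    3.7] [149. 296.]
```

Run:
```python
import cv2
a=cv2.imread("pics/top0.png"); b=cv2.imread("pics/scene0.png")
cv2.imwrite("pics/v1.png",cv2.resize(a[130:340,60:460],None,fx=2,fy=2,interpolation=cv2.INTER_CUBIC))
cv2.imwrite("pics/v2.png",cv2.resize(b[110:330,90:490],None,fx=2,fy=2,interpolation=cv2.INTER_CUBIC))
```

```text
(no output)
```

View pics/v1.png

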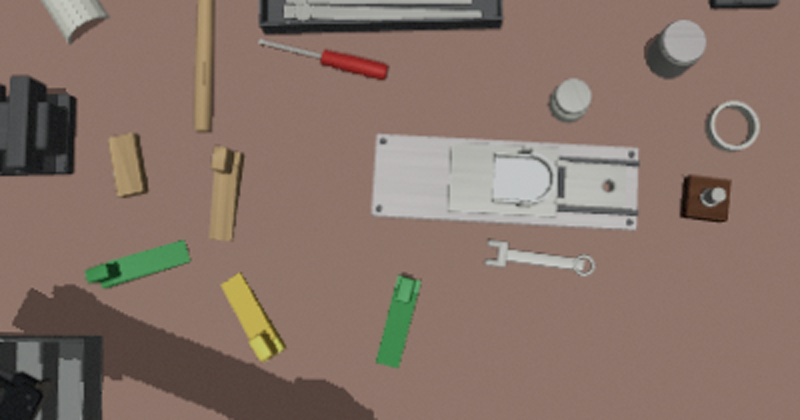

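View pics/v2.png

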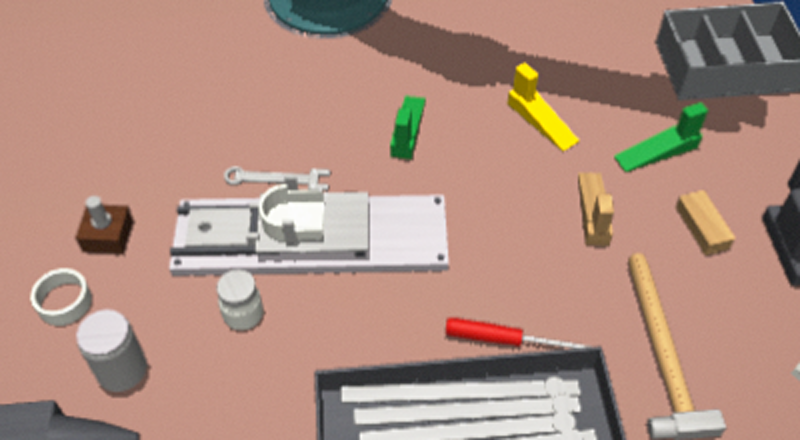

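Wedge candidates in the top picture: wooden wedge (171,209), green (109,266), green (262,275), yellow (192,304), flat shim block (125,212), which has no handle. By the description I choose the wooden one at (171,209). Next come close looks with the wrist camera.

Run:
```python
from h import *
for n,p in dict(eye=[523,-197,250],pin=[504,-340,200],wed=[571,356,200],place=[545,80,100]).items():
    for a in (-8,-4,86,172,176,-94):
        q=kin.ik(p,down(np.radians(a))); print(n,a,None if q is None else np.round(q,2))
print(robot.observe()["t"])
i=viewer.camera_info("wrist"); T=robot.observe(); R=Rn.from_rotvec(T["tcp_rot"]).as_matrix()
c=-np.array(i["R"]).T@i["t"]; print("cam in tool",R.T@(c-T["tcp_pos"]), (R.T@np.array(i["R"]).T).round(2))
print(i["camera_matrix"])
```

```text
eye -8 [-0.39  0.35  0.87  1.83 -0.3   1.09  0.45]
eye -4 [-0.38  0.35  0.86  1.83 -0.3   1.09  0.52]
eye 86 [-0.3   0.32  0.75  1.83 -0.25  1.08  2.04]
eye 172 [-0.65  0.6   1.36  1.85 -0.62  1.23 -2.38]
eye 176 [-0.65  0.6   1.36  1.85 -0.62  1.23 -2.31]
eye -94 [-0.47  0.39  1.    1.84 -0.36  1.11 -0.99]
pin -8 [-0.1   0.53  0.88  1.77 -0.46  1.07  0.8 ]
pin -4 [-0.1   0.53  0.88  1.77 -0.46  1.07  0.87]
pin 86 [-0.12  0.54  0.91  1.77 -0.48  1.07  2.46]
pin 172 [-0.32  0.8   1.35  1.78 -0.82  1.27 -2.03]
pin 176 [-0.32  0.8   1.35  1.78 -0.82  1.27 -1.96]
pin -94 [-0.12  0.54  0.91  1.77 -0.48  1.07 -0.68]
wed -8 [-0.84  0.53  0.33  1.57 -0.19  1.07 -0.6 ]
wed -4 [-0.83  0.53  0.31  1.57 -0.18  1.07 -0.54]
wed 86 [-0.61  0.52  0.    1.56 -0.    1.07  0.89]
wed 172 [-0.4   0.54 -0.3   1.54  0.17  1.08  2.26]
wed 176 [-0.39  0.55 -0.32  1.54  0.18  1.09  2.33]
wed -94 [-1.04  0.58  0.63  1.59 -0.37  1.1  -1.95]
place -8 [-0.57  0.48  0.46  1.96 -0.3   0.77 -0.08]
place -4 [-0.56  0.48  0.45  1.96 -0.29  0.77 -0.01]
place 86 [-0.34  0.45  0.17  1.95 -0.11  0.75  1.39]
place 172 [-0.06  0.46 -0.18  1.93  0.11  0.76  2.7 ]
place 176 [-0.05  0.46 -0.19  1.93  0.12  0.76  2.76]
place -94 [-0.7   0.51  0.63  1.97 -0.41  0.79 -1.47]
1.4
cam in tool [  83.67786632   -1.2062391  -171.49341294] [[-0.   -0.95 -0.3 ]
 [ 1.   -0.   -0.  ]
 [ 0.   -0.3   0.95]]
[[358.55423675   0.         282.88142367]
 [  0.         358.55423675 206.95027483]
 [  0.           0.           1.        ]]
```

Run:
```python
from h import *
Y=down(np.radians(-4))
robot.movep([530,-190,200],Y)
print(robot.observe()["t"],robot.observe()["tcp_pos"])
i,im=shot("wrist","we"); pts("wrist",i,["eyelet","jig","toe"])
np.save("we_i.npy",i,allow_pickle=True)
robot.movep([500,-330,210],Y)
print(robot.observe()["t"],robot.observe()["tcp_pos"])
j,jm=shot("wrist","wp"); pts("wrist",j,["pin_grip","pin_tip","eyelet","collar"])
np.save("wp_i.npy",j,allow_pickle=True)
cv2.imwrite("pics/v3.png",np.hstack([im,jm])[:,:,::-1][:, :][:420])
b=np.vstack([im[:, :],jm])[:,:,::-1]; cv2.imwrite("pics/v3.png",cv2.resize(np.hstack([im,jm])[:,:,::-1],(800,300),interpolation=cv2.INTER_AREA))
```

```text
4.2417 [ 530.47497392 -188.94020253  199.87121687]
wrist eyelet 0.71 [ 519.9 -195.4   39.9] [272. 194.]
wrist jig 0.71 [543.2 -66.1   0.8] [287.  53.]
wrist jig 0.5 [ 612.5 -391.     1. ] [360. 333.]
wrist jig 0.15 [ 502.7 -339.1   69.4] [265. 340.]
wrist toe 0.49 [ 420.9 -100.6    5.3] [166.  99.]
5.0667 [ 499.85180861 -330.13369676  209.81267647]
wrist pin_grip 0.69 [ 505.  -340.5   68.8] [289. 202.]
wrist collar 0.91 [ 612.8 -392.2   -1.5] [385. 221.]
```

View pics/v3.png

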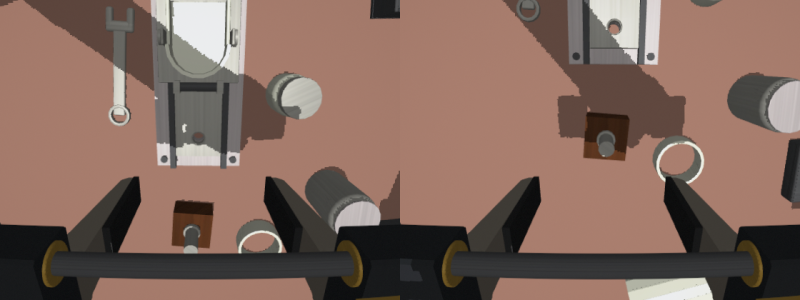

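The left half shows the jig with the eyelet near (277,192), in shadow. The right half shows the pin in its stand at about (289,205), with the eyelet at (300,38). I'll zoom in on both.

Run:
```python
import cv2,numpy as np
a=cv2.imread("pics/we.png"); b=cv2.imread("pics/wp.png")
f=lambda im,u,v:cv2.resize(im[max(v-25,0):max(v-25,0)+50,u-33:u+33],(396,300),interpolation=cv2.INTER_CUBIC)
cv2.imwrite("pics/v4.png",np.vstack([np.hstack([f(a,277,192),f(b,300,38)]),np.hstack([f(b,289,205),f(b,289,190)])]))
```

```text
(no output)
```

View pics/v4.png

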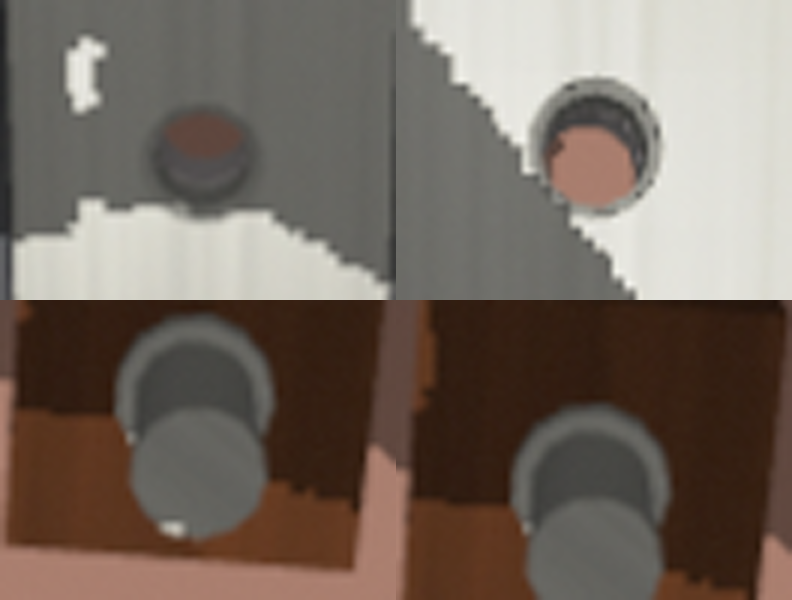

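Run:
```python
from h import *
i=np.load("we_i.npy",allow_pickle=True).item(); j=np.load("wp_i.npy",allow_pickle=True).item()
print("eye a",unproj(i,(277.2,193.2),33),"b",unproj(j,(299.8,36.9),33))
print("pin top",unproj(j,(288.5,208.2),82),"collar",unproj(j,(288,195.3),42))
# jig heel edge/plate from first image mask
i2=i
m=None
viewer.read_camera("top"); t=viewer.camera_info("top")
for d in viewer.silhouettes("jig","top")[:1]:
    c=max(cv2.findContours(d["mask"].astype("uint8"),0,2)[0],key=cv2.contourArea)
    P=np.array([unproj(t,p,18)[:2] for p in c[:,0]],"float32"); r=cv2.minAreaRect(P); print("jig",d["confidence"],r)
for d in viewer.silhouettes("wedge_grip","top"):
    c=max(cv2.findContours(d["mask"].astype("uint8"),0,2)[0],key=cv2.contourArea); print("wedge?",d["confidence"],c[:,0].mean(0))
s=robot.observe();print(s["t"],s["tcp_pos"],s["contact_force"])
```

```text
eye a [ 525.0253863  -197.19103626   33.        ] b [ 525.30066378 -197.12158539   33.        ]
pin top [ 504.62317027 -342.07235487   82.        ] collar [ 504.76677747 -341.46707055   42.        ]
wedge? 0.83 [259.49090909 290.2       ]
wedge? 0.75 [129.328125 261.515625]
wedge? 0.75 [185.18571429 288.12857143]
wedge? 0.59 [172.25       223.30555556]
wedge? 0.27 [315.66666667 218.4047619 ]
5.4667 [ 500.45131818 -329.1455046   209.97020623] [-0.78355963 -0.98709115 -0.86290014]
```

Run:
```python
from h import *
Y=down(np.radians(-4))
P=np.array([504.7,-341.8])
robot.servo_line([*P,120],feed=120,rotation=Y)
robot.servo_line([*P,47.5],feed=80)
grip(0.0,25); s=robot.observe(); print(s["t"],s["tcp_pos"],s["grip_width"]*92,s["grip_force"])
robot.servo_line([*P,120],feed=120)
s=robot.observe(); print(s["t"],s["tcp_pos"],s["grip_width"]*92,s["contact_force"],s["wrist_torque"])
robot.movep([525.1,-197.2,120],Y); robot.hold(0.3)
s=robot.observe(); print(s["t"],s["tcp_pos"],s["contact_force"])
j,jm=shot("wrist","wq"); pts("wrist",j,["pin_tip","pin_grip","eyelet"])
k,km=shot("scene","sq"); pts("scene",k,["pin_tip","pin_grip","eyelet"])
u,v=proj(j,[525,-197,70]).astype(int); print(u,v)
a=cv2.resize(jm[max(v-75,0):v+75,u-100:u+100],(800,600),interpolation=cv2.INTER_CUBIC); cv2.imwrite("pics/v5.png",a[:,:,::-1])
```

```text
8.5167 [ 504.61488815 -341.81072516   47.47600177] 19.537011018763604 25.000017285346985
9.275 [ 504.46757576 -341.26465358  119.52661121] 19.402455920292788 [-0.80534198 -0.00992962 -0.68471835] [-0.07321959  0.08527894 -0.03001607]
10.2083 [ 524.7514695  -198.56752488  119.98407041] [-0.97870523 -0.13967141 -1.94307733]
wrist pin_grip 0.59 [ 525.2 -196.7  141.3] [282. 277.]
wrist pin_grip 0.59 [ 720.5 -299.     1.2] [497. 286.]
wrist eyelet 0.92 [ 523.3 -196.2   38.3] [280. 209.]
scene pin_tip 0.59 [ 526.5 -194.1   78.4] [190. 214.]
scene pin_grip 0.62 [ 525.2 -197.8  139. ] [185. 199.]
scene eyelet 0.68 [ 524.8 -197.9   34.8] [191. 223.]
282 224
```

View pics/v5.png

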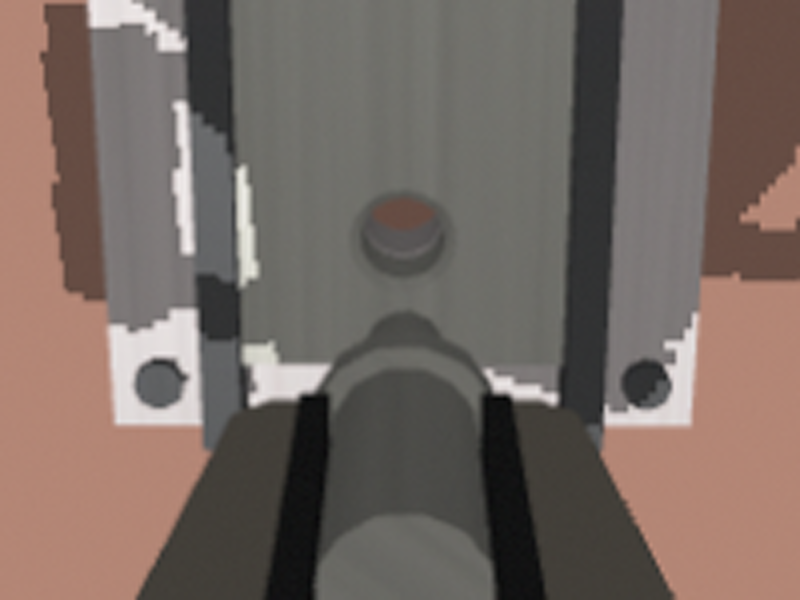

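Run:
```python
from h import *
j=viewer.camera_info("wrist")
f=lambda x,y:(182+x/4-.4,149+y/4-.4)
print("eye",unproj(j,f(403,234),33)); L=unproj(j,f(115,425),18); R=unproj(j,f(692,425),18); print(L,R,np.degrees(np.arctan2((R-L)[1],(R-L)[0])),(L+R)/2, np.linalg.norm(R-L))
g=lambda X:[round(float(a),0) for a in ((proj(j,X)-[182,149]+.4)*4)]
s=robot.observe(); x,y,z=s["tcp_pos"]; print(s["t"],x,y,z,s["contact_force"])
for y in(-196,-197.2,-199): print(y,[g([525.1,y+r,79+h]) for r,h in((0,0),(6,8),(-6,0),(13,36))], g([525.1,y+13,115]), g([525.1,y+10,155]))
```

```text
eye [ 525.58133428 -195.05647498   33.        ]
[ 462.07011149 -237.3477808    18.        ] [ 582.65256869 -245.84724439   18.        ] -4.031923820031152 [ 522.36134009 -241.59751259   18.        ] 120.88163577038328
10.6083 525.0970085184562 -197.25025492946537 120.00519974631143 [-0.02451203  0.94551766 -1.32287098]
-196 [[400.0, 327.0], [397.0, 309.0], [403.0, 362.0], [392.0, 334.0]] [392.0, 334.0] [391.0, 497.0]
-197.2 [[401.0, 334.0], [398.0, 316.0], [403.0, 369.0], [393.0, 342.0]] [393.0, 342.0] [392.0, 508.0]
-199 [[401.0, 344.0], [398.0, 327.0], [404.0, 379.0], [394.0, 355.0]] [394.0, 355.0] [393.0, 523.0]
```

```bash
cat > low.py <<'E'
from h import *
def lower(x,y,z0,z1,step=2,lim=8):
    Y=down(np.radians(-4)); z=z0
    while z>z1:
        z=max(z-step,z1); robot.servo_line([x,y,z],feed=40)
        F=np.mean([robot.observe()["contact_force"] for _ in range(3)],0)
        if abs(F[2]-B[2])>lim or np.hypot(*(F-B)[:2])>lim: break
    s=robot.observe(); print("t",s["t"],"z",z,s["tcp_pos"].round(1),"F",(F-B).round(1)); return z
robot.hold(.2); B=np.mean([robot.observe()["contact_force"] for _ in range(5)],0)
E
python3 - <<'E'
from h import *
x,y=524.7,-196.4
robot.servo_line([x,y,80],feed=100,rotation=down(np.radians(-4)))
from low import *
z=lower(x,y,80,45)
j,jm=shot("wrist","wr"); u,v=proj(j,[525,-197,70]).astype(int)
cv2.imwrite("pics/v6.png",cv2.resize(jm[v-75:v+75,u-100:u+100],(800,600),interpolation=cv2.INTER_CUBIC)[:,:,::-1])
E
```

```text
t 15.8583 z 45 [ 524.7 -196.4   45. ] F [-1.1 -0.4 -1.2]
```

Run:
```python
from h import *
robot.servo_line([524.7,-196.4,44.2],feed=40); robot.hold(.1); s=robot.observe(); print(s["contact_force"],s["tcp_pos"])
grip(0.6); robot.servo_line([524.7,-196.4,110],feed=150)
j,jm=shot("wrist","ws"); pts("wrist",j,["pin_tip","pin_grip","eyelet"])
u,v=proj(j,[525,-197,50]).astype(int)
cv2.imwrite("pics/v6.png",cv2.resize(jm[v-75:v+75,u-100:u+100],(800,600),interpolation=cv2.INTER_CUBIC)[:,:,::-1]); print(robot.observe()["t"], proj(j,[524.7,-196.6,79]),(u,v),unproj(j,(u,v),79))
```

```text
[ 0.73483581 -0.08895026  2.22487368] [ 524.84526513 -196.48301723   44.39144768]
wrist pin_grip 0.76 [ 524.7 -193.7   66. ] [282. 227.]
17.725 [282.06459673 239.33369066] (np.int64(282), np.int64(223)) [ 525.40685733 -186.05286733   79.        ]
```

View pics/v6.png

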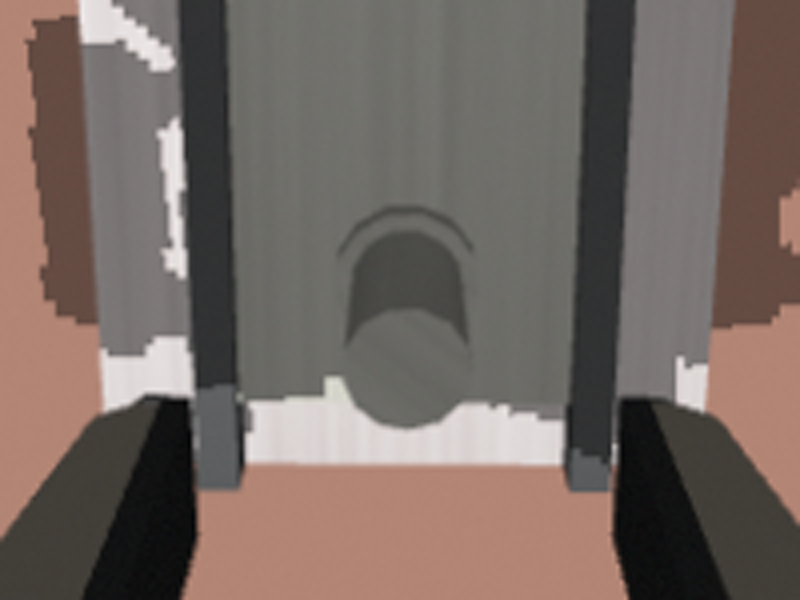

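The pin stands upright in the eyelet with its collar on the slide (top disc at about (283,240)). The next step is the wedge.

Run:
```python
from h import *
robot.movep([540,40,190],down(np.radians(-4))); 
i,im=shot("wrist","wt"); pts("wrist",i,["toe","jig"]); np.save("wt_i.npy",i,allow_pickle=True)
grip(1.0); robot.movep([560,358,200],down(np.radians(-98.5)))
j,jm=shot("wrist","wv"); pts("wrist",j,["wedge_grip","wedge_tip","shim_block"]); np.save("wv_i.npy",j,allow_pickle=True)
for d in viewer.silhouettes("wedge_grip","wrist"):print(d["confidence"],d["mask"].sum(),jm[d["mask"]].mean(0))
cv2.imwrite("pics/v7.png",np.vstack([im[:300,:][:, :],jm[60:360]])[:,80:480,::-1]); print(robot.observe()["t"])
```

```text
wrist toe 0.97 [541.   32.4  37.5] [284. 195.]
wrist jig 0.71 [539.  -65.2  -0.8] [288. 269.]
wrist wedge_grip 0.96 [383.5  93.2  59. ] [550. 317.]
wrist wedge_grip 0.74 [304.8 294.6  57.3] [369. 400.]
wrist wedge_grip 0.69 [570.9 354.6  61.4] [282. 183.]
wrist wedge_tip 0.9 [400.9 358.7  -0.7] [300. 308.]
wrist wedge_tip 0.88 [461.2 368.9   8.8] [284. 268.]
wrist wedge_tip 0.74 [4.459e+02 4.222e+02 4.000e-01] [241. 283.]
wrist shim_block 0.86 [569.2 503.9   2.7] [145. 192.]
0.94 3769 [108.56142213  85.0902096   52.71132927]
0.72 2619 [165.12676594 144.11874761   1.78159603]
0.68 2087 [ 44.79012937 161.4480115   70.90943939]
0.62 1779 [15.4564362  64.76110174 26.34513772]
21.4583
```

View pics/v7.png

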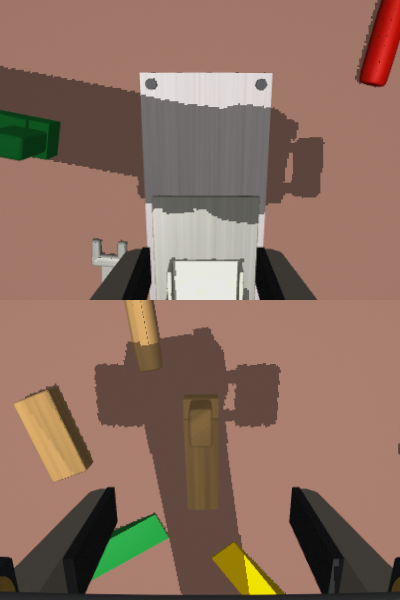

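Run:
```python
from h import *
i=np.load("wt_i.npy",allow_pickle=True).item(); j=np.load("wv_i.npy",allow_pickle=True).item()
a,b=unproj(i,(218.5,73),18),unproj(i,(352,73),18); print("end",a,b,np.degrees(np.arctan2(*(b-a)[1::-1])),(a+b)/2,np.linalg.norm(a-b))
a,b=unproj(i,(230.5,196),42),unproj(i,(338.5,196),42); print("toe",a,b,np.degrees(np.arctan2(*(b-a)[1::-1])),(a+b)/2,np.linalg.norm(a-b))
t=unproj(j,(283.3,270),2); print("tip",t)
bk=unproj(j,(281,156),28); print("back",bk, "ang",np.degrees(np.arctan2(*(bk-t)[1::-1])),np.linalg.norm(bk-t))
# handle edges: corner detection in subimage
im=cv2.imread("pics/wv.png")[140:280,250:320]; cv2.imwrite("pics/v8.png",cv2.resize(cv2.convertScaleAbs(im,alpha=2),None,fx=4,fy=4,interpolation=cv2.INTER_CUBIC))
```

```text
end [489.58601361 145.51136379  18.        ] [610.48433888 136.83665239  18.        ] -4.1040603394978055 [550.03517624 141.17400809  18.        ] 121.20914021568512
toe [491.66547416  35.77721888  42.        ] [591.38804881  28.59791791  42.        ] -4.117775641588043 [541.52676148  32.18756839  42.        ] 99.98066941589808
tip [455.59622076 370.66838051   2.        ]
back [589.65797687 352.78257902  28.        ] ang -7.599220714762519 137.7260191333947
```

View pics/v8.png

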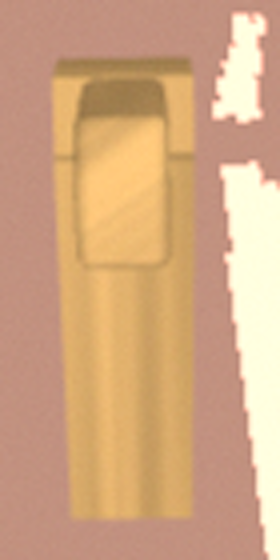

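Run:
```python
from h import *
j=np.load("wv_i.npy",allow_pickle=True).item()
c=lambda x,y:(250+x/4-.4,140+y/4-.4)
for n,x,y,z in (("hand",121,192,78),("hfront",122,266,78),("hback",121,118,78),("back",122,75,28),("tip",131,518,4.5)): print(n,unproj(j,c(x,y),z).round(1))
```

```text
hand [571.3 356.3  78. ]
hfront [555.2 358.6  78. ]
hback [587.  353.9  78. ]
back [587.5 354.   28. ]
tip [458.2 371.4   4.5]
```

```bash
cat > jig.py <<'E'
from h import *
TOE=np.array([541.5,32.2]); A=np.radians(85.91); EX=np.array([np.cos(A),np.sin(A)]); YJ=down(A-np.pi/2)
def at(X,z): p=TOE+(X-100)*EX; return [p[0],p[1],z]   # TCP over jig x=X on the centre line
def st(n):
    s=robot.observe(); F=np.mean([robot.observe()["contact_force"] for _ in range(3)],0)
    d=s["tcp_pos"][:2]-TOE; print(n,"t",round(s["t"],2),"X",round(100+d@EX,1),"z",s["tcp_pos"][2].round(1),"F",F.round(1),"Fx_jig",round(F[:2]@EX,1),"grip",round(s["grip_width"]*92,1),s["grip_force"]); return F
E
python3 - <<'E'
from jig import *
W=[571.2,356.3]; YW=down(np.radians(-97.8))
robot.movep([*W,120],YW); robot.servo_line([*W,39],feed=100); grip(0.0,40); st("grasp")
robot.servo_line([*W,140],feed=150); st("lift")
robot.movep(at(227,130),YJ); robot.hold(.2); st("above")
j,jm=shot("wrist","wx"); pts("wrist",j,["wedge_grip","wedge_tip","toe"])
k,km=shot("scene","sx"); pts("scene",k,["wedge_grip","wedge_tip","toe"])
cv2.imwrite("pics/v9.png",np.hstack([jm[:,100:480],km[130:330,180:420].repeat(2,0).repeat(2,1)[:420,:420].copy() if 0 else cv2.resize(km[140:320,180:360],(420,420))])[:,:,::-1])
E
```

```text
grasp t 23.92 X 425.4 z 38.9 F [ 0.9  0.2 -0.2] Fx_jig 0.3 grip 19.7 39.99177575111389
lift t 24.74 X 425.4 z 139.1 F [-0.5  0.9 -1.3] Fx_jig 0.9 grip 19.5 39.99160587787628
above t 26.46 X 227.4 z 129.8 F [ 0.7 -0.5 -1.2] Fx_jig -0.5 grip 20.0 39.9915486574173
wrist wedge_grip 0.97 [550.9 156.4 149.2] [282. 284.]
wrist wedge_grip 0.93 [388.   93.1  54.8] [ 88. 305.]
scene wedge_grip 0.92 [415.8 527.8  54.6] [435. 170.]
scene wedge_grip 0.74 [551.3 155.9 148.9] [320. 194.]
scene wedge_grip 0.59 [382.8  99.5  59.1] [292. 172.]
scene wedge_grip 0.58 [303.5 299.7  55.9] [353. 149.]
scene wedge_tip 0.91 [2.667e+02 1.258e+02 2.000e-01] [296. 157.]
scene wedge_tip 0.66 [546.5  47.1  90.3] [279. 210.]
scene wedge_tip 0.64 [404.2 354.   -2.6] [374. 184.]
scene wedge_tip 0.57 [444.5 420.2   2.6] [399. 191.]
scene wedge_tip 0.47 [ 525.2 -195.9   32.5] [192. 223.]
scene toe 0.56 [540.3  32.4  37.5] [274. 220.]
```

View pics/v9.png

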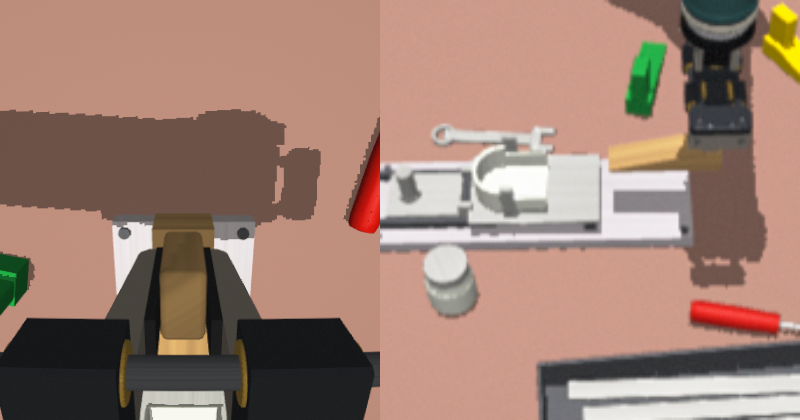

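The wooden wedge is held level and aligned with the jig, with its tip about 15 mm short of the toe edge. I'll lower it onto the plate.

Run:
```python
from jig import *
B=st("pre")
robot.servo_line(at(227,62),feed=120,rotation=YJ)
for z in (59,58,57.4,56.9,56.4):
    robot.servo_line(at(227,z),feed=40); F=st("low")
    if F[2]-B[2]>4: break
robot.servo_line(at(165,z),feed=60); F=st("in")
```

```text
pre t 26.86 X 227.0 z 130.0 F [ 0.1  0.  -1.4] Fx_jig 0.0 grip 19.8 39.99157011508942
low t 27.82 X 227.2 z 59.4 F [-0.5 -0.2 -1.5] Fx_jig -0.2 grip 19.9 39.99156475067139
low t 28.07 X 227.1 z 58.1 F [-0.1  1.  -2.2] Fx_jig 1.0 grip 20.0 39.991525411605835
low t 28.32 X 227.0 z 57.4 F [ 0.7 -0.2 -0.7] Fx_jig -0.2 grip 19.7 39.991509318351746
low t 28.57 X 227.0 z 56.8 F [-0.8  0.7 -1.8] Fx_jig 0.7 grip 19.7 39.99158442020416
low t 28.82 X 227.1 z 56.8 F [-1.9 -0.4  3.5] Fx_jig -0.6 grip 20.2 39.99202787876129
in t 30.01 X 163.9 z 56.7 F [0.5 2.7 6.3] Fx_jig 2.7 grip 19.6 39.992249608039856
```

Run:
```python
from jig import *
for X in (161,157,153,149,145,143):
    robot.servo_line(at(X,56.4),feed=40); st("push")
robot.hold(.3); st("hold")
i,im=shot("wrist","wz"); k,km=shot("scene","sz"); pts("scene",k,["toe","wedge_grip","wedge_tip","pin_grip"]); pts("wrist",i,["toe","wedge_grip"])
cv2.imwrite("pics/v10.png",np.hstack([im[:,100:480],cv2.resize(km[180:270,180:350],(420,420*90//170))[:420] if 0 else cv2.resize(km[170:270,210:310],(420,420),interpolation=cv2.INTER_CUBIC)])[:,:,::-1])
```

```text
push t 30.26 X 160.3 z 56.8 F [-0.2  3.6  5.7] Fx_jig 3.6 grip 19.8 39.99514997005463
push t 30.51 X 157.1 z 56.8 F [-0.2  4.9  6.9] Fx_jig 4.9 grip 19.8 39.99506413936615
push t 30.76 X 154.9 z 56.8 F [1.1 9.5 5.3] Fx_jig 9.6 grip 19.6 39.99297738075256
push t 31.01 X 151.3 z 56.9 F [2.  9.5 5.7] Fx_jig 9.6 grip 19.8 39.99654293060303
push t 31.26 X 147.2 z 56.8 F [1.9 9.1 5.9] Fx_jig 9.2 grip 20.0 39.997352957725525
push t 31.51 X 145.6 z 56.9 F [ 1.1 11.   6.8] Fx_jig 11.1 grip 19.8 39.99633193016052
hold t 31.81 X 145.6 z 56.9 F [ 0.9 10.2  5.7] Fx_jig 10.2 grip 20.0 39.99615669250488
scene toe 0.62 [541.6  25.8  41.7] [271. 220.]
scene wedge_grip 0.8 [307.2 300.   55.7] [353. 150.]
scene wedge_grip 0.74 [414.2 530.5  53. ] [436. 170.]
scene wedge_grip 0.73 [545.   75.7  78.7] [289. 211.]
scene wedge_grip 0.33 [ 523.1 -200.4   33. ] [191. 223.]
scene wedge_tip 0.92 [ 4.450e+02  4.203e+02 -2.000e-01] [399. 192.]
scene wedge_tip 0.84 [402.2 353.6  -4.1] [374. 184.]
scene wedge_tip 0.38 [541.7  26.5  41.6] [271. 220.]
scene pin_grip 0.56 [ 525.  -201.3   65.9] [188. 216.]
wrist wedge_grip 0.95 [544.8  75.9  77.6] [281. 283.]
wrist wedge_grip 0.5 [540.4 -64.2   2.6] [288. 391.]
```

View pics/v10.png

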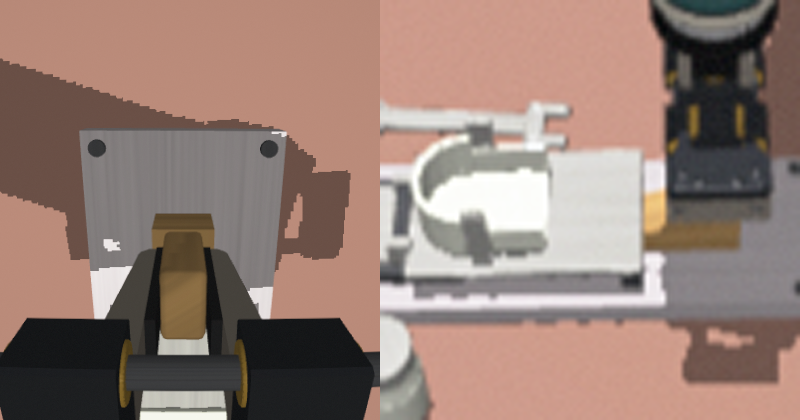

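Push force stepped up at X≈156, so contact began there; now about 2.5 mm of lift. A small further push will bring it near 4 mm.

Run:
```python
from jig import *
robot.servo_line(at(139,56.4),feed=30); robot.hold(.8); st("a"); st("b")
k,km=shot("scene"); pts("scene",k,["toe","pin_grip"]); st("c")
robot.job_done()
```

```text
a t 33.29 X 141.2 z 56.8 F [ 1.6 10.3  6. ] Fx_jig 10.4 grip 19.8 39.997040033340454
b t 33.29 X 141.2 z 56.8 F [ 1.6 10.3  6. ] Fx_jig 10.4 grip 19.8 39.997040033340454
scene toe 0.68 [539.8  27.1  39.7] [272. 219.]
scene pin_grip 0.48 [ 523.5 -201.4   66. ] [188. 216.]
c t 33.44 X 141.2 z 56.8 F [ 0.8 10.   6. ] Fx_jig 10.0 grip 19.7 39.997074007987976
the job is handed in; nothing more can be done
```

I handed the job in at 33.4 s: the lock pin is home in the eyelet, and the gripped wooden wedge holds the toe end up by about 3.5–4 mm, estimated from the wedge's travel since first contact; I haven't seen the verdict.

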